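Wedge up a strip panel on the sloping glue-up board

TASK

Finish packing the panel on the sloping glue-up board: lay the third wooden strip flat on the board above the other two, with its ends level with theirs, and push it down the slope so that all the joints close. Then swing the aluminium hold-down bar fully round, until it points straight up the slope across the row, so that the strips cannot spring up. Last, enter the tapered wedge flat in the gap between the top strip and the slanted dark stop, narrow end first from the wide end of the gap, and drive it in along the row firmly until the whole row is locked tight and stays so by itself; leave the glue bottle, block plane and tape measure where they are.

Things in the scene. Friction and masses are not known exactly. Their poses are not given: they have to be found in the camera images.
- jig_face: Face of the fixed plywood glue-up board, sloping at 26 degrees, rising away to the left. Origin on its surface at the middle of the upper edge of the bottom ledge; x up the slope, y along the ledge to its left end, z square out of the board. Board: 200 wide, x -29 to 231 mm. Ledge: dark wood, x -26 to 0, 19 high. Three packed strips reach to x 135.
- stop_mid (a point): Middle of the lower, slanted face of the top stop (dark wood, 19 high, 160 long), 9.5 mm above the board at board x 201.6, y 0; axes as the board's. The face lies at board x = 201.6 - 0.13 y mm, so the gap below it is wider towards -y: 66 mm at the middle above a packed row.
- strip_a_mid (a point): Centre of the first pale wooden strip, a plain bar 45 x 140 x 19 mm, flat on the board just above the ledge; x along its 45 mm width, y along its length, z along its thickness. Home at board x 22.5, z 9.5.
- strip_b_mid (a point): Centre of the second, equal strip, a few mm above the first on the board; same axes. Home at board x 67.5.
- strip_c_mid (a point): Centre of the third, equal strip (about 0.08 kg), which starts flat on the bench before the robot; same axes. Grip it across its 45 mm width. Home at board x 112.5, y 0, z 9.5.
- wedge_tail (a point): Middle of the wedge's tail, half-way up its thickness (18 mm). Axes: y along the wedge to its narrow tip, z out of its upper face. The tail, for gripping and pushing, is 34 wide (x -17 to 17) and reaches from y -20 (its end) to 25. Tight in a packed row it is at about board x 169, y -115 mm, axes parallel to the board's; 1 mm of slack in the row moves that by 8 mm.
- wedge: Loose wooden wedge, flat on the bench on the right; 195 long, 18 thick, 0.1 kg. Origin under the middle of the tapered body, 100 mm from the tail point; same axes. Body y -75 to 75: straight side x -34 (goes against the strip), slanted side x 44 at y -75 to x 25 at the tip (y 75) (goes against the stop). Self-locking: push the tail's end with 20 N, again until it moves no more.
- strip_c: The whole third strip (the same one): origin under its middle, same axes.
- hold_down (a joint): Angle of the aluminium hold-down bar about the board's z; pivot at board x -13, y 45 mm. 0: it points along -y over the ledge; 1.57 (end stop): straight up the slope (+x) over the strips. Light friction (0.12 N m) keeps it where it is left. Bar 20 wide, 5 thick, reaching 124 from the pivot; underside 21 above the board, 2 mm clear of the strips.
- hold_down_knob (a point): Middle of the black knob that stands on the hold-down bar, 110 mm from the pivot; 19 mm across, from 26 to 54 mm above the board (this point 42 mm).
- glue_bottle: Glue bottle, 52 x 66 x 192 mm, upright on the bench; origin under its middle. Bystander.
- block_plane: Block plane, 46 x 160 x 47 mm, on the bench; origin under its middle. Bystander.
- tape_measure: Yellow pocket tape measure, 38 x 93 x 62 mm, on the bench; origin under its middle. Bystander.

How it is judged:
By the outcome, as a careful person would: the job done as asked, in the order asked, and still so for the second after the job is handed in, with the robot touching nothing.
It also fails if it takes over 72 s, if anything falls off the work surface, if the arm or the gripper's body presses on something with over 40 N, if the wrist force passes 120 N, or if a joint passes its speed limit or range.

ROBOT

A 6-joint arm with a two-finger parallel gripper is mounted at the origin on the work surface; the furniture and walls round the work are solid. World frame = base frame: x ahead of the robot, y to its left, z up, the work surface at z = 0. Lengths are in m, angles in rad, forces in N, time in s.
With the tool pointing down it reaches from about 0.35 to 0.775 m from the base axis. Payload 5.5 kg.
Tool frame: the origin (TCP) lies at the very end of the fingers, on their centre line; the grasp point (between the pads) lies 19 mm behind it (env.grip_point_offset is the distance from the TCP to the grasp point, in m); z points along the fingers, y is the line along which they close (so a half turn about z gives the same grasp; the last joint's range is limited). The gripper opens to 85 mm and grips with 20 to 120 N. Pads are 22 mm wide; open, the fingers measure 114 mm over their backs; the gripper's body (76 mm by 85 mm) begins 54 mm behind the grasp point. The pads swing forward as they close: fully open they stand 13 mm farther back than shut.
Start: joints at [-1.329, 0.313, 0.046, 1.304, 0, 1.431], TCP at [0.214, -0.534, 0.231] pointing down, gripper open.
Joint ranges: [-2.76, 2.76], [-0.86, 1.69], [-1.03, 1.26], [-2.2, 2.34], [-1.47, 1.5], [-3.14, 3.14]. Speed limits (rad/s): [2.57, 2.57, 3.14, 3.14, 3.14, 3.14].

INTERFACE

Orientations are given as a unit quaternion [w, x, y, z].
In Python, from workcell import sensors, imaging, workorder, env gives the robot as it stands.
- The arm moves only by the shell command python3 -m handwheel 'ROWS' [FORCE]. ROWS is JSON, a list of rows, each a list of 5 numbers: the shift along the tool's x, y, z in mm, then the turn about the tool's z in rad, then the opening, from 0 (shut) to 1 (fully open). A call has 1 to 8 rows; each row is the pose to reach, as a shift and turn from the pose commanded when the call began, along the tool's axes at that moment; what a row does not reach only later rows make up. A row lasts 1/10 s, in which the tool goes at most 50 mm and 8.59 degrees, less where a joint would pass 70% of its speed; a pose out of reach is approached as far as the arm can. A call with a gripper value outside its range is refused whole. The fingers move at their own pace and stop on an object; FORCE is the grip in N (left out, the last holds). Time passes only in rows, so rows that repeat a pose let the fingers close. It gives the time, the measured TCP pose, the force, the opening and the grip force at its end, in the units of the state.
- sensors.get_state(): the state, without advancing time (a new reading comes with each control period).
- imaging.read_camera(name): name is "scene" or "top" or "wrist"; returns a dict with "color" (420x560x3 uint8, blue, green, red), "z_map" (420x560 float32, m along the optical axis (not along the pixel's ray), 0 where there is no reading), "fx", "fy", "cx", "cy" (pixels), "xyz" and "rotation" of the camera in the world. Camera axes: x right, y down, z forward; pixel columns grow to the right and rows downward; lengths in m; the calibration is good to about 2 mm. The wrist camera is an equidistant fisheye: a pixel r from the principal point sees the ray r / f radians off the axis. A picture is of the moment at which its call begins.
- workorder.hand_in(): hands the job in; it is judged then, once.
The state is a dict: "clock": time; "joint_pos": joint angles; "qvel": joint speeds; "tau": joint torques, N m; "tcp_pos": TCP position; "orientation": TCP orientation; "wrist_force": force on the tool from outside, world axes, zero at the start; "ft_torque": the same for the moment, N m; "finger_gap": finger opening in m; "grip_force": force on a finger pad.
Only numpy, scipy, OpenCV 4.12 (cv2) and the standard library are available. Lean on these libraries where they do the work, as an engineer would, in place of code of your own. Each camera call takes 0.05 s, during which the arm holds its last target. There are 200 camera calls.

## Working session

There is one attempt and no reset: what is moved stays moved. The work goes in short steps, Python scripts to look and compute and a shell command to move; the robot and the scene stay as the last step left them, time stands still between calls to the robot, and variables do not carry over. Pictures are saved under pics/ and viewed, at most 10 in all, crops included, and the job is handed in when it is done.

```bash
ls; mkdir -p pics; cat > h.py <<'E'
import numpy as np,cv2,pickle
from workcell import sensors,imaging,workorder,env
from scipy.spatial.transform import Rotation as R
def rot(q): return R.from_quat([q[1],q[2],q[3],q[0]])
def cam(n):
    c=imaging.read_camera(n); pickle.dump(c,open(n+'.pkl','wb')); return c
def load(n): return pickle.load(open(n+'.pkl','rb'))
def camR(c):
    r=np.array(c['rotation'],float)
    return rot(r).as_matrix() if r.size==4 else r.reshape(3,3)
def cloud(c):
    z=c['z_map'];v,u=np.indices(z.shape)
    p=np.stack([(u-c['cx'])/c['fx']*z,(v-c['cy'])/c['fy']*z,z],-1)
    return p@camR(c).T+np.array(c['xyz'])
def proj(c,P):
    q=(np.atleast_2d(P)-np.array(c['xyz']))@camR(c)
    return np.c_[q[:,0]/q[:,2]*c['fx']+c['cx'],q[:,1]/q[:,2]*c['fy']+c['cy']]
E
python3 - <<'E'
from h import *
for n in('scene','top'):
    c=cam(n);cv2.imwrite(f'pics/{n}0.png',c['color']);print(n,c['xyz'],c['rotation'],c['fx'])
print(sensors.get_state())
E
```

```text
pics
scene [ 1.09880933 -0.19333847  1.29091604] [-0.20752199  0.74325803  0.61161721 -0.17443199] 457.8993303951883
top [ 0.05105179 -0.0692861   1.67752441] [-0.07983156  0.70888364 -0.69622288  0.07990367] 502.1509940565689
{'clock': 0.1, 'joint_pos': array([-1.32863130e+00,  3.13943986e-01,  4.50897574e-02,  1.30360469e+00,
       -4.32312752e-06,  1.43123623e+00]), 'qvel': array([ 0.00032657, -0.0012116 ,  0.00338954, -0.00033772, -0.00031733,
        0.00037012]), 'tau': array([ 1.65344434e-03, -4.81723917e+01,  2.99244583e+01,  1.27278134e-02,
       -1.72178111e-04,  1.54832435e-05]), 'tcp_pos': array([ 0.2141002 , -0.53315926,  0.23048626]), 'orientation': array([-8.30090208e-04,  9.81840628e-01,  1.89705801e-01, -4.47874853e-05]), 'wrist_force': array([-0.00453442, -0.17001187, -0.28840164]), 'ft_torque': array([ 0.03439782, -0.0105378 ,  0.034494  ]), 'grip_force': 0.0, 'finger_gap': 0.08512459985200091}
```

View pics/top0.png

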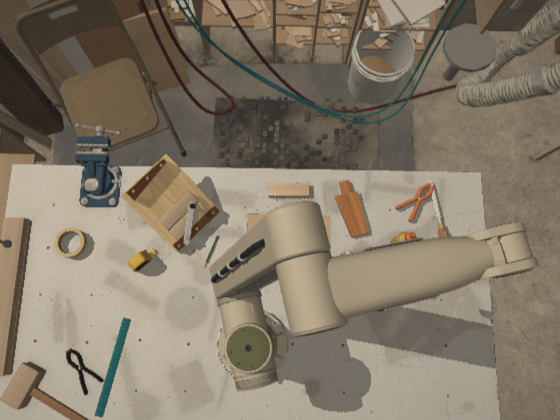

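View pics/scene0.png

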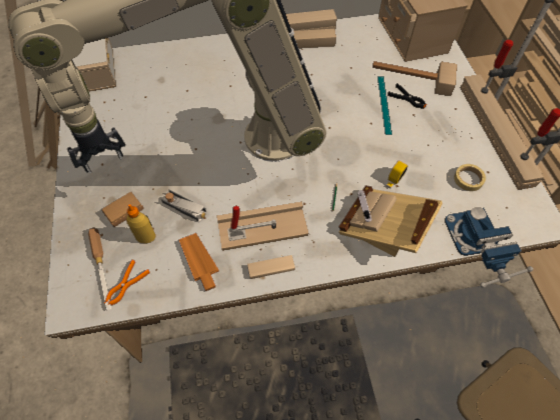

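The top view shows the jig at about (170,200), strip C at (289,190), the wedge at (350,208) with its tail pointing away from the robot, and the tape at (143,260). The scene view confirms this. I'll zoom in on both and measure.

```bash
python3 - <<'E'
from h import *
t=load('top');s=load('scene')
a=cv2.resize(t['color'][145:265,110:250],None,fx=4,fy=4,interpolation=2)[:, :560]
b=cv2.resize(s['color'][175:255,335:445],None,fx=5,fy=5,interpolation=2)
H=480
im=np.zeros((600,800,3),np.uint8)
im[:343,:400]=cv2.resize(t['color'][145:265,110:250],(400,343),interpolation=2)
im[:291,400:]=cv2.resize(s['color'][175:255,335:445],(400,291),interpolation=2)
im[343:600,:400]=cv2.resize(t['color'][160:250,240:380],(400,257),interpolation=2)
im[300:600,400:]=cv2.resize(s['color'][220:295,170:270],(400,300),interpolation=2)
cv2.imwrite('pics/z0.png',im)
for n,c in(('top',t),('scene',s)):
    P=cloud(c); hsv=cv2.cvtColor(c['color'],cv2.COLOR_BGR2HSV)
    print(n)
    # objects above bench
    if n=='top': rois={'stripc':(262,175,316,205),'wedge':(330,172,375,245)}
    else: rois={'stripc':(240,248,302,282),'wedge':(172,228,225,295)}
    for k,(x0,y0,x1,y1) in rois.items():
        p=P[y0:y1,x0:x1].reshape(-1,3); col=hsv[y0:y1,x0:x1].reshape(-1,3)
        m=(p[:,2]>.012)&(p[:,2]<.026)
        if k=='wedge': m&=(col[:,1]>110)
        q=p[m]; r=cv2.minAreaRect((q[:,:2]*1000).astype(np.float32))
        print(k,m.sum(),np.median(q[:,2]),r)
    p=P.reshape(-1,3); print('bench',np.percentile(p[(abs(p[:,2])<.02)][:,2],[10,50,90]))
E
```

```text
top
stripc 497 0.019837621119151327 ((521.901123046875, -104.21583557128906), (67.565185546875, 176.86129760742188), 4.9115729331970215)
wedge 896 0.01937414940202642 ((453.18603515625, -322.23388671875), (193.61463928222656, 75.32552337646484), 20.90093421936035)
bench [-0.00325468  0.00193443  0.0077104 ]
scene
stripc 649 0.018897938085452592 ((516.2872924804688, -110.43958282470703), (49.72906494140625, 139.47518920898438), 1.1465495824813843)
wedge 1103 0.018231265359291093 ((451.73297119140625, -298.723876953125), (195.4045867919922, 116.86479949951172), 14.04989242553711)
bench [-0.00414975  0.00010027  0.0057113 ]
```

View pics/z0.png

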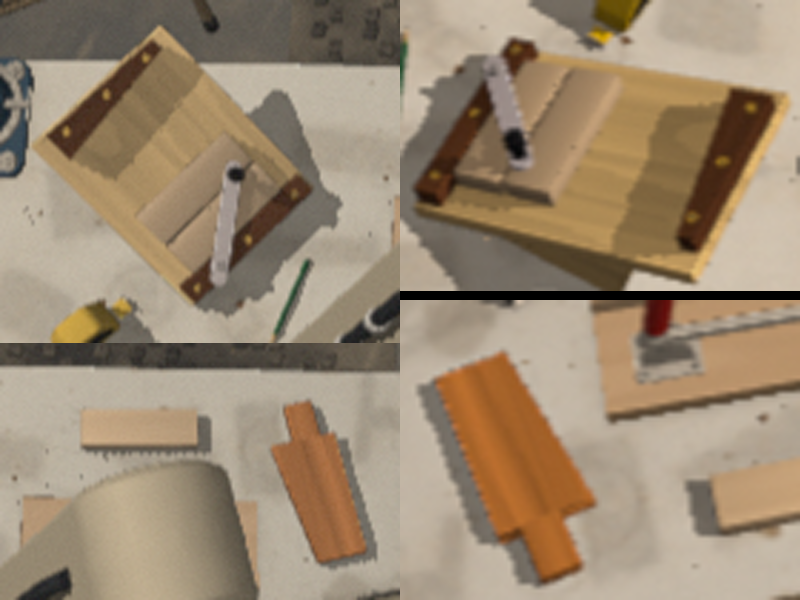

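The crops show that the bar is already swung partly over the strips, with its knob mid-way. Strips A and B are packed on the ledge side with small gaps. Next I'll fit templates to the strip, wedge and board.

```bash
cat > fit.py <<'E'
from h import *
from scipy.optimize import minimize
WEDGE=np.array([[-17,-120],[17,-120],[17,-75],[44,-75],[25,75],[-34,75],[-34,-75],[-17,-75]])/1000.
STRIP=np.array([[-22.5,-70],[22.5,-70],[22.5,70],[-22.5,70]])/1000.
def pts(T,h,p):
    c,s=np.cos(p[2]),np.sin(p[2])
    return np.c_[T@np.array([[c,-s],[s,c]]).T+p[:2],np.full(len(T),h)]
def fit(c,mask,T,h,p0):
    K=8
    big=cv2.resize(mask.astype(np.uint8),None,fx=K,fy=K,interpolation=0)
    def cost(p):
        q=(proj(c,pts(T,h,p))+.5)*K
        m=np.zeros_like(big);cv2.fillPoly(m,[np.round(q).astype(np.int32)],1)
        return 1-(m&big).sum()/max((m|big).sum(),1)
    best=None
    for _ in range(2):
        x0=p0 if best is None else best.x
        best=minimize(cost,x0,method='Nelder-Mead',options=dict(initial_simplex=np.array(x0)+np.array([[0,0,0],[.02,0,0],[0,.02,0],[0,0,.15]])/(1 if best is None else 4)))
    return best.x,best.fun
E
cat > m1.py <<'E'
from fit import *
for n in('top','scene'):
    c=load(n);P=cloud(c);hsv=cv2.cvtColor(c['color'],cv2.COLOR_BGR2HSV).astype(int)
    rois={'stripc':(262,175,316,205),'wedge':(330,172,375,245)} if n=='top' else {'stripc':(240,248,302,282),'wedge':(172,228,225,295)}
    for k,(x0,y0,x1,y1) in rois.items():
        roi=np.zeros(P.shape[:2],bool);roi[y0:y1,x0:x1]=1
        m=roi&(hsv[...,1]>(130 if k=='wedge' else 60))&(hsv[...,2]>90)
        m=cv2.morphologyEx(m.astype(np.uint8),cv2.MORPH_OPEN,np.ones((2,2)))
        nn,l,st,_=cv2.connectedComponentsWithStats(m);m=l==1+st[1:,4].argmax()
        z=P[...,2][m]
        if k=='wedge':
            r=min((fit(c,m,WEDGE,.018,[.455,-.31,a]) for a in(np.pi/2+.3,np.pi/2-.3,-np.pi/2+.35,-np.pi/2-.2)),key=lambda r:r[1])
        else: r=fit(c,m,STRIP,.019,[.52,-.107,0])
        print(n,k,m.sum(),np.median(z).round(4),r[0].round(4),round(r[1],3))
    # board
    roi=np.zeros(P.shape[:2],bool)
    if n=='top': roi[150:255,118:222]=1
    else: roi[180:255,333:445]=1
    p=P[roi];p=p[(p[:,2]>.03)&(p[:,2]<.2)]
    best=0
    rng=np.random.default_rng(0)
    for _ in range(500):
        a=p[rng.choice(len(p),3)];nv=np.cross(a[1]-a[0],a[2]-a[0]);nv/=np.linalg.norm(nv)+1e-12;nv*=np.sign(nv[2]+1e-9)
        if abs(nv[2]-np.cos(np.radians(26)))>.03: continue
        d=(p-a[0])@nv;k=(abs(d)<.003).sum()
        if k>best:best=k;B=(nv,a[0])
    nv,a0=B
    q=p[abs((p-a0)@nv)<.004];c0=q.mean(0);nv=np.linalg.svd(q-c0)[2][2];nv*=np.sign(nv[2])
    print(n,'board n',nv.round(3),'tilt',np.degrees(np.arccos(nv[2])).round(2),'upslope yaw',np.degrees(np.arctan2(-nv[1],-nv[0])).round(2),len(q),c0.round(4))
E
python3 m1.py
```

```text
top stripc 572 0.0193 [ 0.5093 -0.1106  0.0259] 0.081
top wedge 961 0.0194 [ 0.4285 -0.3299  1.8152] 0.054
top board n [-0.306 -0.317  0.898] tilt 26.15 upslope yaw 46.04 1836 [0.4685 0.2993 0.0869]
scene stripc 744 0.0181 [ 0.5247 -0.108   0.0163] 0.147
scene wedge 1123 0.0181 [ 0.443  -0.3252  1.8161] 0.049
scene board n [-0.302 -0.32   0.898] tilt 26.1 upslope yaw 46.7 2046 [0.4819 0.29   0.0876]
```

```bash
python3 - <<'E'
s=open('fit.py').read()
s=s.replace("""        m=np.zeros_like(big);cv2.fillPoly(m,[np.round(q).astype(np.int32)],1)
""","""        q=np.round(q).astype(np.int32);b=np.round((proj(c,pts(T,0,p))+.5)*K).astype(np.int32)
        m=np.zeros_like(big);cv2.fillPoly(m,[q],1)
        for i in range(len(T)): cv2.fillConvexPoly(m,cv2.convexHull(np.array([q[i],q[i-1],b[i],b[i-1]])),1)
""")
open('fit.py','w').write(s)
E
cat >> m1.py <<'E'
    # in-plane extents
    x=np.array([-nv[0],-nv[1],0]);x/=np.linalg.norm(x);x=x-nv*(x@nv);x/=np.linalg.norm(x);y=np.cross(nv,x)
    ok=roi&(abs((P-c0)@nv)<.03)
    for nm,mm in (('board',abs((P-c0)@nv)<.004),('dark',hsv[...,2]<110)):
        w=P[ok&mm]
        if nm=='dark': w=w[abs((w-c0)@nv-.019)<.004]
        uv=np.c_[(w-c0)@x,(w-c0)@y]*1000
        if nm=='board':
            h=np.percentile(uv,[0.5,2,98,99.5],axis=0);print(nm,h.round(1).tolist(),cv2.minAreaRect(uv.astype(np.float32)))
        else:
            for sgn in(1,-1):
                e=uv[uv[:,0]*sgn>60]
                if len(e)>10: print(nm,sgn,len(e),cv2.minAreaRect(e.astype(np.float32)),np.percentile(e,[2,98],axis=0).round(1).tolist())
E
python3 m1.py
```

```text
top stripc 572 0.0193 [ 0.5118 -0.1105  0.019 ] 0.014
top wedge 961 0.0194 [ 0.4295 -0.3321  1.8329] 0.105
top board n [-0.306 -0.317  0.898] tilt 26.15 upslope yaw 46.04 1836 [0.4685 0.2993 0.0869]
board [[-209.6, -98.6], [-201.9, -96.4], [92.1, 98.9], [94.2, 101.4]] ((-62.34895324707031, 42.603370666503906), (314.060546875, 283.90081787109375), 0.5844290852546692)
dark 1 251 ((77.34895324707031, 2.6517181396484375), (28.547595977783203, 157.5557861328125), 2.749020576477051) [[61.3, -70.9], [89.5, 80.8]]
dark -1 261 ((-144.12722778320312, 1.3650665283203125), (164.37620544433594, 166.28236389160156), 37.4361457824707) [[-231.9, -89.9], [-89.5, 88.7]]
scene stripc 744 0.0181 [ 0.5201 -0.1078  0.0277] 0.056
scene wedge 1123 0.0181 [ 0.4371 -0.327   1.8174] 0.075
scene board n [-0.302 -0.32   0.898] tilt 26.1 upslope yaw 46.7 2046 [0.4819 0.29   0.0876]
board [[-213.7, -86.5], [-207.2, -84.0], [89.5, 114.4], [91.5, 138.5]] ((-65.06204986572266, 29.277076721191406), (234.50482177734375, 318.3451232910156), 89.00537872314453)
dark 1 327 ((74.64771270751953, 13.894790649414062), (28.86114501953125, 160.24436950683594), 0.11287783086299896) [[61.4, -63.0], [88.3, 90.1]]
dark -1 310 ((-162.2640380859375, 4.444709777832031), (127.9423828125, 184.34405517578125), 25.603830337524414) [[-228.6, -77.5], [-85.3, 104.1]]
```

```bash
cat > go.py <<'E'
import sys
from h import *
s=sensors.get_state();p=np.array(s['tcp_pos']);M=rot(s['orientation'])
yaw=np.arctan2(M.as_matrix()[1,0],M.as_matrix()[0,0])
a=[float(eval(v)) for v in sys.argv[1:5]]
d=M.inv().apply(np.array(a[:3])-p)*1000
t=-((a[3]-yaw+np.pi)%(2*np.pi)-np.pi)
print('shift',d.round(1),'turn',round(t,3),'t',s['clock'],'tcp',p.round(4),'yaw',yaw.round(3))
E
python3 go.py .516 -.109 .2 1.594
```

```text
shift [ 438.2 -281.1   31. ] turn -1.212 t 0.1 tcp [ 0.2141 -0.5332  0.2305] yaw 0.382
```

```bash
R='[[438,-281,0,-1.212,1],[438,-281,0,-1.212,1],[438,-281,0,-1.212,1],[438,-281,0,-1.212,1],[438,-281,0,-1.212,1],[438,-281,0,-1.212,1],[438,-281,0,-1.212,1],[438,-281,0,-1.212,1]]'; python3 -m handwheel '[[438,-281,0,-1.212,1],[438,-281,0,-1.212,1],[438,-281,0,-1.212,1],[438,-281,0,-1.212,1],[438,-281,0,-1.212,1],[438,-281,0,-1.212,1],[438,-281,0,-1.212,1],[438,-281,0,-1.212,1]]' 60; python3 go.py .516 -.109 .16 1.594
```

```text
clock: 0.9
tcp_pos: [0.4468, -0.2058, 0.2311]
orientation: [-0.0, 0.701, 0.713, -0.0]
wrist_force: [0.0, -1.2, -0.3]
finger_gap: 0.0855
grip_force: 0.0
shift [95.6 70.8 71.1] turn -0.006 t 0.9 tcp [ 0.4468 -0.2058  0.2311] yaw 1.588
```

```bash
python3 -m handwheel '[[50,35,35,-0.006,1],[96,71,71,-0.006,1],[96,71,71,-0.006,1],[96,71,71,-0.006,1]]'; python3 - <<'E'
from h import *
c=cam('wrist');cv2.imwrite('pics/w1.png',c['color'])
print(c['xyz'],c['rotation'],c['fx'],c['cx'],c['cy'],sensors.get_state()['tcp_pos'])
for n in('top','scene'):
    cam(n)
E
```

```text
clock: 1.3
tcp_pos: [0.5157, -0.107, 0.1568]
orientation: [-0.003, 0.699, 0.715, -0.001]
wrist_force: [-0.4, 0.4, 0.2]
finger_gap: 0.0851
grip_force: 0.0
[ 0.51399736 -0.03781899  0.29994979] [ 1.38425061e-01  9.90308616e-01  1.12737942e-02 -4.98578954e-04] 325.19226210127806 273.7313465891747 208.98975817824214 [ 0.51543957 -0.1087733   0.15823367]
```

View pics/w1.png

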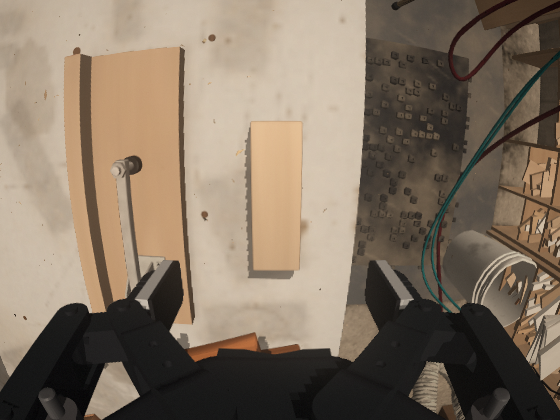

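The wrist view shows strip C with top-face corners near (251,121), (302,122), (300,270) and (250,270). It sits between the fingers in x. I'll back-project the corners.

```bash
cat >> h.py <<'E'
def wray(c,u,v):
    x=(u-c['cx'])/c['fx'];y=(v-c['cy'])/c['fy'];r=np.hypot(x,y)+1e-12
    return camR(c)@np.array([x/r*np.sin(r),y/r*np.sin(r),np.cos(r)])
def wpt(c,u,v,n,d):  # intersect plane n.p=d
    o=np.array(c['xyz']);k=wray(c,u,v);return o+k*(d-n@o)/(n@k)
E
python3 - <<'E'
from h import *
c=load('wrist')
hsv=cv2.cvtColor(c['color'],cv2.COLOR_BGR2HSV)
roi=np.zeros(hsv.shape[:2],np.uint8);roi[100:290,230:320]=1
m=((hsv[...,1]>60)&(hsv[...,2]>150)).astype(np.uint8)*roi
n,l,st,_=cv2.connectedComponentsWithStats(m);k=1+st[1:,4].argmax();print(st[k])
cn=cv2.findContours((l==k).astype(np.uint8),0,1)[0][0][:,0]
P=np.array([wpt(c,u,v,np.array([0,0,1.]),.019)[:2]*1000 for u,v in cn],np.float32)
print(cv2.minAreaRect(P))
E
python3 m1.py | grep -v board
```

```text
[ 250  121   58  150 7606]
((519.468994140625, -109.21196746826172), (50.860904693603516, 139.376953125), 1.4479204416275024)
top stripc 385 0.7147 [ 0.5306 -0.0781 -0.1349] 0.693
top wedge 928 0.0192 [ 0.4297 -0.3309  1.8117] 0.136
dark 1 217 ((72.43589782714844, 11.058174133300781), (22.135305404663086, 156.91712951660156), 0.16978643834590912) [[61.4, -62.5], [81.3, 87.0]]
dark -1 115 ((-133.64227294921875, -26.13576889038086), (98.4685287475586, 71.86202239990234), 88.97199249267578) [[-169.6, -71.9], [-101.4, 18.3]]
scene stripc 745 0.0182 [ 0.5199 -0.1073  0.03  ] 0.056
scene wedge 1077 0.0179 [ 0.4364 -0.3263  1.8081] 0.109
dark 1 325 ((76.84996032714844, 16.139892578125), (29.207172393798828, 160.7865447998047), 1.6064292192459106) [[61.9, -60.8], [89.4, 91.5]]
dark -1 303 ((-162.07086181640625, 3.405914306640625), (124.771728515625, 183.4690704345703), 25.79567527770996) [[-227.9, -77.6], [-88.6, 103.6]]
```

```bash
python3 go.py .517 -.109 .007 1.596
```

```text
shift [  2.1   1.3 153.2] turn -0.008 t 1.45 tcp [ 0.5159 -0.111   0.1602] yaw 1.588
```

```bash
python3 -m handwheel '[[2,1,45,-0.008,1],[2,1,90,-0.008,1],[2,1,130,-0.008,1],[2,1,152,-0.008,1],[2,1,153,-0.008,1],[2,1,153,-0.008,0.3],[2,1,153,-0.008,0.3],[2,1,153,-0.008,0.3]]' 40; python3 -m handwheel '[[0,0,0,0,0.3],[0,0,0,0,0.3],[0,0,0,0,0.3]]'; python3 go.py .517 -.109 .007 1.596
```

```text
clock: 2.25
tcp_pos: [0.5186, -0.11, 0.0094]
orientation: [0.002, 0.698, 0.716, 0.001]
wrist_force: [0.1, -0.1, 38.3]
finger_gap: 0.0441
grip_force: 29.5
clock: 2.55
tcp_pos: [0.5188, -0.11, 0.0096]
orientation: [0.002, 0.698, 0.716, 0.0]
wrist_force: [-1.4, -1.5, 5.0]
finger_gap: 0.0435
grip_force: 40.7
shift [ 1.  -1.7  2.6] turn -0.0 t 2.55 tcp [ 0.5188 -0.11    0.0096] yaw 1.596
```

Fingertips evidently reach about 9 mm past the TCP at this opening, touching the bench. I'll re-grip 10 mm higher, because the tip needs clearance above the slope.

```bash
python3 -m handwheel '[[0,0,0,0,0.8],[0,0,-5,0,0.8],[0,0,-9,0,0.8],[0,0,-9,0,0.8],[0,0,-9,0,0.3],[0,0,-9,0,0.3],[0,0,-9,0,0.3],[0,0,-9,0,0.3]]' 40; python3 -m handwheel '[[0,0,0,0,0.3],[0,0,0,0,0.3],[0,0,-30,0,0.3],[0,0,-60,0,0.3],[0,0,-100,0,0.3],[0,0,-140,0,0.3],[0,0,-140,0,0.3]]' ; python3 - <<'E'
from h import *
c=cam('wrist');cv2.imwrite('pics/w2.png',c['color'][150:])
cam('scene');cam('top')
E
```

```text
clock: 3.35
tcp_pos: [0.5163, -0.1094, 0.0195]
orientation: [0.001, 0.698, 0.716, -0.001]
wrist_force: [-11.2, 1.6, 31.9]
finger_gap: 0.0283
grip_force: 39.2
clock: 4.05
tcp_pos: [0.5204, -0.1102, 0.1619]
orientation: [0.004, 0.698, 0.716, 0.002]
wrist_force: [0.9, -0.2, 0.7]
finger_gap: 0.0254
grip_force: 0.0
```

View pics/w2.png

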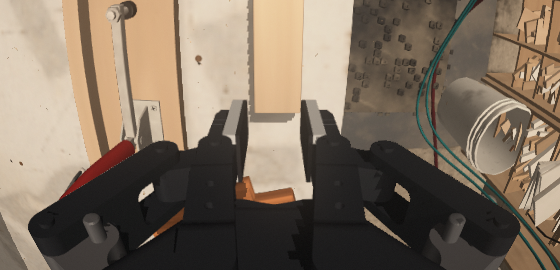

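The strip slipped out. The pads had closed on its top edge, so the tip really is at the TCP, and the first height was right. I'll re-measure and grip at 9 mm.

```bash
cat > ws.py <<'E'
from h import *
c=cam('wrist')
hsv=cv2.cvtColor(c['color'],cv2.COLOR_BGR2HSV)
roi=np.zeros(hsv.shape[:2],np.uint8);roi[90:262,225:330]=1
m=((hsv[...,1]>50)&(hsv[...,2]>175)).astype(np.uint8)*roi
m=cv2.morphologyEx(m,cv2.MORPH_OPEN,np.ones((5,5)))
n,l,st,_=cv2.connectedComponentsWithStats(m);k=1+st[1:,4].argmax();print(st[k])
cn=cv2.findContours((l==k).astype(np.uint8),0,1)[0][0][:,0]
P=np.array([wpt(c,u,v,np.array([0,0,1.]),.019)[:2]*1000 for u,v in cn],np.float32)
print(cv2.minAreaRect(P), sensors.get_state()['tcp_pos'])
E
python3 ws.py; python3 go.py .518 -.109 .0095 1.596; python3 go.py .521 -.109 .0095 1.596
```

```text
[ 258  117   53  145 7250]
((524.7428588867188, -104.56266784667969), (44.94287109375, 133.00155639648438), 1.247119665145874) [ 0.51626404 -0.10866198  0.15505592]
shift [ -0.5   2.  145.6] turn -0.0 t 4.25 tcp [ 0.5163 -0.1087  0.1551] yaw 1.596
shift [ -0.6   5.  145.5] turn -0.0 t 4.25 tcp [ 0.5163 -0.1087  0.1551] yaw 1.596
```

```bash
python3 -m handwheel '[[0,0,0,0,1],[0,0,0,0,1],[0,0,0,0,1]]';python3 ws.py; python3 ws.py; python3 -c "
from h import *
for i in range(4): print(sensors.get_state()['tcp_pos'],sensors.get_state()['joint_pos'])"
```

```text
clock: 4.55
tcp_pos: [0.5166, -0.1088, 0.1554]
orientation: [-0.001, 0.698, 0.716, -0.0]
wrist_force: [1.1, -0.3, -0.7]
finger_gap: 0.0683
grip_force: 0.0
[ 258  117   54  145 7320]
((525.0550537109375, -104.4329605102539), (45.35630416870117, 132.74697875976562), 1.5896310806274414) [ 0.51676058 -0.10885586  0.1555961 ]
[ 258  117   53  145 7286]
((524.8844604492188, -104.53045654296875), (44.871612548828125, 132.87557983398438), 1.4735995531082153) [ 0.51688115 -0.1088974   0.15579257]
[ 0.51688115 -0.1088974   0.15579257] [-3.59624156e-01  2.59295542e-01 -2.15804964e-01  1.09656625e+00
 -9.67976061e-05  1.18620300e+00]
[ 0.51688115 -0.1088974   0.15579257] [-3.59624156e-01  2.59295542e-01 -2.15804964e-01  1.09656625e+00
 -9.67976061e-05  1.18620300e+00]
[ 0.51688115 -0.1088974   0.15579257] [-3.59624156e-01  2.59295542e-01 -2.15804964e-01  1.09656625e+00
 -9.67976061e-05  1.18620300e+00]
[ 0.51688115 -0.1088974   0.15579257] [-3.59624156e-01  2.59295542e-01 -2.15804964e-01  1.09656625e+00
 -9.67976061e-05  1.18620300e+00]
```

```bash
python3 -m handwheel '[[0,7,45,0,1],[0,7,90,0,1],[0,7,130,0,1],[0,7,146,0,1],[0,7,146,0,1],[0,7,146,0,0.3],[0,7,146,0,0.3],[0,7,146,0,0.3]]' 40; python3 -m handwheel '[[0,0,0,0,0.3],[0,0,0,0,0.3],[0,0,0,0,0.3],[0,0,0,0,0.3],[0,0,-40,0,0.3],[0,0,-80,0,0.3],[0,0,-130,0,0.3],[0,0,-180,0,0.3]]' ; python3 go.py .5 .3 .25 2.379
```

```text
clock: 5.45
tcp_pos: [0.5255, -0.1093, 0.012]
orientation: [0.002, 0.698, 0.716, 0.001]
wrist_force: [-1.7, 0.7, 29.7]
finger_gap: 0.0439
grip_force: 25.0
clock: 6.25
tcp_pos: [0.5237, -0.1086, 0.1926]
orientation: [0.0, 0.698, 0.716, 0.0]
wrist_force: [1.4, -0.8, -0.3]
finger_gap: 0.0433
grip_force: 41.5
shift [409.1 -13.4 -57.5] turn -0.783 t 6.25 tcp [ 0.5237 -0.1086  0.1926] yaw 1.596
```

```bash
cat > board.py <<'E'
from h import *
O=np.array([.3853,.2101,.0269]);YAW=np.radians(46.37);TL=np.radians(26)
def B(o=O,yaw=YAW):
    x=np.array([np.cos(yaw)*np.cos(TL),np.sin(yaw)*np.cos(TL),np.sin(TL)]);y=np.array([-np.sin(yaw),np.cos(yaw),0])
    return np.stack([x,y,np.cross(x,y)],1)
def W(p,o=O,yaw=YAW): return np.atleast_2d(p)/1000.@B(o,yaw).T+o
def toB(p,o=O,yaw=YAW): return (np.atleast_2d(p)-o)@B(o,yaw)*1000
LINES=[[(-29,-100,0),(231,-100,0),(231,100,0),(-29,100,0),(-29,-100,0)],[(0,-100,19),(0,100,19)],[(-26,-100,19),(-26,100,19)],
 [(201.6+.13*80,-80,19),(201.6-.13*80,80,19)]]
E
cat > ov.py <<'E'
from board import *
ims=[]
for n,(x0,y0,x1,y1) in(('top',(110,145,230,265)),('scene',(325,170,455,270))):
    c=cam(n);K=4 if n=='top' else 3
    K=400//(x1-x0)
    im=cv2.resize(c['color'][y0:y1,x0:x1],None,fx=K,fy=K,interpolation=2)
    for L in LINES:
        q=(proj(c,W(L))+.5-[x0,y0])*K
        cv2.polylines(im,[np.round(q).astype(np.int32)],False,(0,255,0),1)
    ims.append(im)
H=max(i.shape[0] for i in ims);cv2.imwrite('pics/ov.png',np.hstack([np.pad(i,((0,H-i.shape[0]),(0,0),(0,0))) for i in ims]))
E
python3 ov.py
```

```text
(no output)
```

View pics/ov.png

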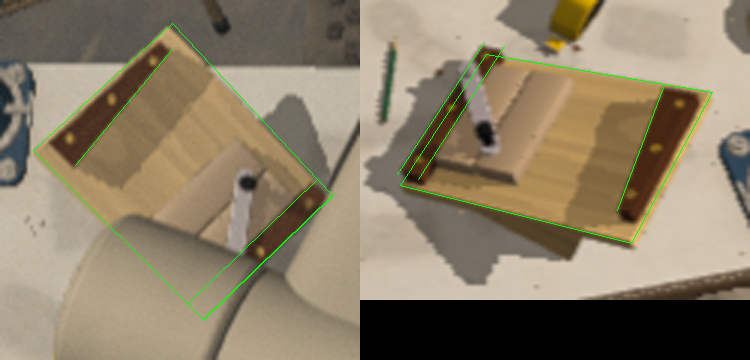

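The overlay matches the board, ledge and stop to within about 2 mm in both views. Strips A and B lie at the ledge side with the bar slanting over them. Next I'll get the strip extents and bar angle from the depth.

```bash
cat > st.py <<'E'
from board import *
c=load('scene');P=cloud(c);b=toB(P.reshape(-1,3));hsv=cv2.cvtColor(c['color'],cv2.COLOR_BGR2HSV).reshape(-1,3).astype(int)
inb=(b[:,0]>-30)&(b[:,0]<232)&(abs(b[:,1])<110)
pl=inb&(b[:,0]>60)&(b[:,0]<185)&(abs(b[:,1])<90)&(abs(b[:,2])<6)
print('board z',np.median(b[pl][:,2]))
z0=np.median(b[pl][:,2])
s=inb&(abs(b[:,2]-z0-19)<4)&(b[:,0]>5)&(b[:,0]<185)
for y0 in range(-80,80,20):
    q=b[s&(abs(b[:,1]-y0-10)<10)]
    if len(q)>5: print(y0,len(q),'x',np.percentile(q[:,0],[2,98]).round(1))
for x0 in range(5,185,15):
    q=b[s&(abs(b[:,0]-x0-7.5)<7.5)]
    if len(q)>5: print('x',x0,len(q),'y',np.percentile(q[:,1],[2,98]).round(1))
k=inb&(b[:,2]-z0>33)&(b[:,2]-z0<62)&(b[:,0]<125)&(hsv[:,2]<90)
print('knob',k.sum(),b[k].mean(0).round(1),np.percentile(b[k],[5,95],axis=0).round(1).tolist())
s=inb&(abs(b[:,2]-z0-26)<3)&(hsv[:,1]<50)&(hsv[:,2]>90)
if s.sum()>5:
    q=b[s][:,:2];l=cv2.fitLine(q.astype(np.float32),2,0,.01,.01).ravel();print('bar',s.sum(),l,q.mean(0))
E
python3 st.py
```

```text
board z 0.04228497824226984
-80 67 x [ 7.9 93.2]
-60 114 x [ 6.5 93.8]
-40 96 x [ 7.  92.8]
-20 87 x [ 6.3 93.8]
0 96 x [23.7 92.8]
20 114 x [ 9.5 93.3]
40 112 x [ 5.9 92.6]
60 72 x [ 7.3 92.5]
x 5 114 y [-68.3  69.5]
x 20 109 y [-67.2  67.9]
x 35 102 y [-67.1  69.4]
x 50 123 y [-65.8  70. ]
x 65 150 y [-65.6  70.6]
x 80 159 y [-66.3  68.6]
knob 37 [ 57.7 -44.2  48.1] [[50.9, -49.8, 35.8], [62.5, -36.3, 55.9]]
bar 120 [ 0.62815    -0.77809227 13.721283   10.729682  ] [13.72128292 10.72968213]
```

```bash
cat > tgt.py <<'E'
from board import *
u=W([152,1,0])[0];h=np.array([np.cos(YAW),np.sin(YAW),0])
t=u-.0225*h;print(t, 'tcp touch z',t[2]+.010)
E
python3 tgt.py; python3 go.py .4555 .2885 .2 2.38
```

```text
[0.46331655 0.29338888 0.09353241] tcp touch z 0.10353241431193975
shift [400.5 -62.7  -4.3] turn -0.784 t 6.35 tcp [ 0.5283 -0.1103  0.1987] yaw 1.596
```

```bash
python3 go.py .4633 .2934 .18 2.38; python3 -m handwheel '[[405,-55,0,-0.784,0.3],[405,-55,0,-0.784,0.3],[405,-55,0,-0.784,0.3],[405,-55,0,-0.784,0.3],[405,-55,0,-0.784,0.3],[405,-55,0,-0.784,0.3],[405,-55,0,-0.784,0.3],[405,-55,0,-0.784,0.3]]'; python3 go.py .4633 .2934 .14 2.38
```

```text
shift [405.3 -55.   15.8] turn -0.784 t 6.35 tcp [ 0.5283 -0.1103  0.1987] yaw 1.596
clock: 7.15
tcp_pos: [0.4596, 0.288, 0.1903]
orientation: [0.0, 0.372, 0.928, 0.0]
wrist_force: [1.8, -0.0, -0.7]
finger_gap: 0.0436
grip_force: 41.5
shift [ 1.1  6.4 50.3] turn -0.0 t 7.15 tcp [0.4596 0.288  0.1903] yaw 2.38
```

```bash
python3 -m handwheel '[[0,2,25,0,0.3],[0,2,50,0,0.3],[0,2,50,0,0.3],[0,2,50,0,0.3]]'; python3 go.py .4633 .2934 .1035 2.38; python3 - <<'E'
from board import *
c=cam('wrist');cv2.imwrite('pics/w3.png',c['color'])
E
```

```text
clock: 7.55
tcp_pos: [0.4612, 0.2873, 0.1402]
orientation: [-0.0, 0.372, 0.928, -0.001]
wrist_force: [0.1, 0.1, 0.1]
finger_gap: 0.0438
grip_force: 41.5
shift [ 2.7  5.9 36.7] turn -0.0 t 7.55 tcp [0.4612 0.2873 0.1402] yaw 2.38
```

View pics/w3.png

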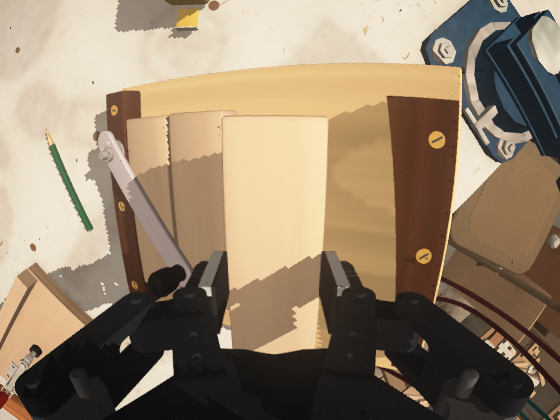

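The held strip is square to the row. Its far end is at rows 116–118, columns 222–327, and strip B's far end is at about (205,112). I'll check that the ends are level.

```bash
python3 - <<'E'
from board import *
c=load('wrist');n=B()[:,2];d=n@O+.019
print('A/B end',[toB(wpt(c,u,v,n,d))[0].round(1) for u,v in((130,119),(165,115),(172,115),(220,111))])
print('ledge edge',[toB(wpt(c,u,v,n,d))[0].round(1) for u,v in((140,92),)],'stop face',[toB(wpt(c,u,v,n,d))[0].round(1) for u,v in((388,97),(396,260))])
z=sensors.get_state()['tcp_pos'][2]+.009
e=np.array([0,0,1.])
print('held',[(toB(wpt(c,u,v,e,z))[0].round(1)) for u,v in((222,116),(327,118))], toB(sensors.get_state()['tcp_pos']))
E
python3 go.py .4633 .2934 .1035 2.38
```

```text
A/B end [array([ 5.8, 72.3, 19. ]), array([44.9, 73. , 19. ]), array([51.7, 72.6, 19. ]), array([92.2, 73.3, 19. ])]
ledge edge [array([18.7, 91.9, 19. ])] stop face [array([190.7,  80.9,  19. ]), array([201.6,  -3.4,  19. ])]
held [array([131.4,  69.7,  73. ]), array([169.9,  68.9,  54.2])] [[147.9892643   -2.27948398  54.89909331]]
shift [ 3.3  5.1 37.6] turn -0.001 t 7.6 tcp [0.4621 0.2874 0.1411] yaw 2.379
```

```bash
python3 -m handwheel '[[3.5,5,15,0,0.3],[3.5,5,28,0,0.3],[3.5,5,32,0,0.3],[3.5,5,34,0,0.3],[3.5,5,34,0,0.3]]'; python3 go.py .4633 .2934 .1035 2.38;  python3 -m handwheel '[[0,0,1,0,0.3],[0,0,2,0,0.3],[0,0,2,0,0.3]]'
```

```text
clock: 8.1
tcp_pos: [0.4628, 0.2933, 0.1064]
orientation: [0.0, 0.372, 0.928, -0.0]
wrist_force: [0.7, 0.2, -0.2]
finger_gap: 0.0432
grip_force: 41.4
shift [-0.3  0.4  2.9] turn -0.001 t 8.1 tcp [0.4628 0.2933 0.1064] yaw 2.379
clock: 8.4
tcp_pos: [0.4632, 0.2936, 0.1054]
orientation: [0.001, 0.372, 0.928, 0.0]
wrist_force: [-0.8, -1.1, 5.3]
finger_gap: 0.0437
grip_force: 42.0
```

```bash
python3 -m handwheel '[[0,0,-1,0,0.62],[0,0,-3,0,0.62],[0,0,-8,0,0.65],[0,0,-20,0,0.7],[0,0,-50,0,0.8],[0,0,-90,0,0.8],[0,0,-90,0,0.5],[0,0,-90,0,0.2]]'; python3 - <<'E'
from board import *
c=cam('wrist');cv2.imwrite('pics/w4.png',c['color']);cam('scene')
E
python3 st.py
```

```text
clock: 9.2
tcp_pos: [0.4637, 0.2941, 0.1963]
orientation: [0.001, 0.372, 0.928, 0.001]
wrist_force: [-0.4, 0.0, -0.7]
finger_gap: 0.0406
grip_force: 0.0
board z 0.11430606092505023
-80 105 x [  7.8 147.4]
-60 185 x [  9.9 146.3]
-40 159 x [  7.5 147.9]
-20 163 x [  8.5 149.4]
0 164 x [ 24.4 149.3]
20 177 x [ 12.5 147. ]
40 177 x [  9.6 148.5]
60 104 x [  8.5 142.1]
x 5 109 y [-67.6  68.9]
x 20 107 y [-68.2  67.8]
x 35 98 y [-68.   67.9]
x 50 129 y [-66.  67.]
x 65 148 y [-66.8  68.9]
x 80 150 y [-65.4  70.3]
x 95 66 y [-67.3  68.1]
x 110 154 y [-68.1  68.5]
x 125 162 y [-67.9  67. ]
x 140 111 y [-67.5  64.6]
knob 33 [ 57.3 -43.9  48. ] [[49.9, -49.4, 36.5], [62.4, -37.9, 55.6]]
bar 112 [ 0.6278815 -0.7783089 14.272452   9.9899025] [14.27245278  9.98990202]
```

View pics/w4.png

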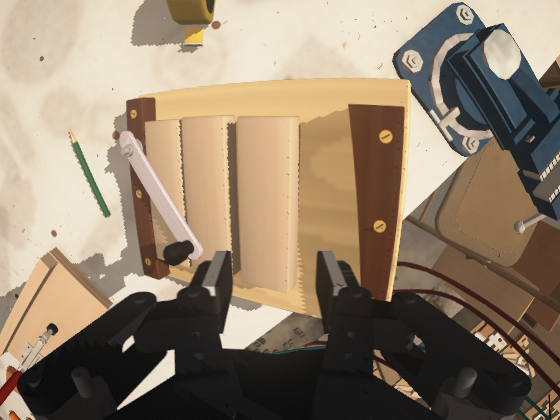

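Strip C lies flat at x 103–148, level with the others, with joints of a few mm still open (columns 183 and 235). I'll turn the closed fingers a quarter turn and push it down the slope.

```bash
cat > pc.py <<'E'
from board import *
h=np.array([np.cos(YAW),np.sin(YAW),0])
for xc in(165,135): print(xc,(W([xc,1.5,13])[0]+.011*h).round(4))
E
python3 pc.py; python3 -m handwheel '[[0,20,0,-1.571,0],[0,20,0,-1.571,0],[0,20,0,-1.571,0],[0,20,0,-1.571,0],[0,20,0,-1.571,0],[0,20,0,-1.571,0],[0,20,0,-1.571,0],[0,20,0,-1.571,0]]'; python3 -m handwheel '[[0,0,0,-0.37,0],[0,0,0,-0.37,0],[0,0,0,-0.37,0]]'; python3 go.py $(python3 -c "
from board import *
h=np.array([np.cos(YAW),np.sin(YAW),0]);print(*(W([165,1.5,13])[0]+.011*h))") 3.951
```

```text
165 [0.4902 0.3223 0.1109]
135 [0.4716 0.3028 0.0978]
clock: 10.1
tcp_pos: [0.4755, 0.3076, 0.1926]
orientation: [-0.002, -0.22, 0.975, -0.0]
wrist_force: [0.5, -0.8, -0.3]
finger_gap: -0.0001
grip_force: 0.0
clock: 10.4
tcp_pos: [0.4756, 0.3076, 0.1926]
orientation: [-0.002, -0.395, 0.919, -0.0]
wrist_force: [-0.6, 0.4, -0.3]
finger_gap: -0.0001
grip_force: 0.0
shift [-21.   -0.6  81.7] turn 0.003 t 10.4 tcp [0.4756 0.3076 0.1926] yaw -2.329
```

```bash
python3 -m handwheel '[[-21,0,20,0,0],[-21,0,50,0,0],[-21,0,72,0,0],[-21,0,80,0,0],[-21,0,80,0,0]]'; python3 -m handwheel '[[5,0,2,0,0],[9,0,4.4,0,0],[13,0,6.3,0,0],[17,0,8.3,0,0],[20,0,9.8,0,0],[22,0,10.7,0,0],[22,0,10.7,0,0]]'
```

```text
clock: 10.9
tcp_pos: [0.4894, 0.3224, 0.1121]
orientation: [-0.002, -0.393, 0.919, -0.0]
wrist_force: [-0.5, -0.4, 0.7]
finger_gap: -0.0001
grip_force: 0.0
clock: 11.6
tcp_pos: [0.4755, 0.3071, 0.1036]
orientation: [-0.0, -0.393, 0.919, -0.0]
wrist_force: [0.2, 0.1, -0.1]
finger_gap: -0.0002
grip_force: 0.0
```

```bash
python3 -m handwheel '[[1.5,0,0.7,0,0],[3,0,1.5,0,0],[4,0,2,0,0],[5,0,2.4,0,0],[5,0,2.4,0,0]]'; python3 -c "
from board import *
print(toB(sensors.get_state()['tcp_pos']))
cam('scene')"; python3 st.py
```

```text
clock: 12.1
tcp_pos: [0.4722, 0.3036, 0.101]
orientation: [-0.0, -0.393, 0.919, -0.0]
wrist_force: [0.1, 0.4, 0.1]
finger_gap: 0.0003
grip_force: 0.0
[[147.1790316    1.61916091  10.68324294]]
board z 0.040862513100827
-80 97 x [  8.1 133.9]
-60 196 x [  8.9 137.5]
-40 155 x [  7.1 137. ]
-20 152 x [  8.7 146.7]
0 149 x [ 24.9 125.5]
20 157 x [ 12.1 126.8]
40 151 x [  8. 118.]
60 81 x [  9.  112.8]
x 5 102 y [-69.2  67.5]
x 20 111 y [-68.6  67.6]
x 35 106 y [-66.5  69. ]
x 50 127 y [-67.8  67.7]
x 65 147 y [-64.7  67.9]
x 80 152 y [-66.   69.3]
x 95 165 y [-66.7  68.7]
x 110 134 y [-66.7  59.2]
x 125 87 y [-67.9  26.9]
knob 38 [ 57.5 -43.3  47.8] [[49.7, -50.0, 34.7], [63.1, -35.5, 55.8]]
bar 105 [ 0.63364494 -0.773624   10.973387   14.492759  ] [10.97338666 14.49275937]
```

```bash
python3 -m handwheel '[[1,0,0.5,0,0],[2,0,1,0,0],[3,0,1.5,0,0],[3,0,1.5,0,0]]';python3 -m handwheel '[[1,0,0.5,0,0],[2,0,1,0,0],[3,0,1.5,0,0],[3,0,1.5,0,0]]'
```

```text
clock: 12.55
tcp_pos: [0.4701, 0.3014, 0.0996]
orientation: [-0.0, -0.393, 0.919, -0.0]
wrist_force: [0.5, -0.0, -0.6]
finger_gap: 0.0003
grip_force: 0.0
clock: 12.95
tcp_pos: [0.4696, 0.3009, 0.0993]
orientation: [0.002, -0.393, 0.919, 0.001]
wrist_force: [2.6, 6.3, 2.9]
finger_gap: -0.0
grip_force: 3.0
```

```bash
python3 -m handwheel '[[1,0,0.5,0,0],[2,0,1,0,0],[3,0,1.5,0,0],[3,0,1.5,0,0]]';python3 -c "
from board import *
print(toB(sensors.get_state()['tcp_pos']))"
```

```text
clock: 13.35
tcp_pos: [0.4695, 0.3008, 0.0992]
orientation: [0.005, -0.394, 0.919, 0.002]
wrist_force: [3.0, 9.3, 5.2]
finger_gap: 0.0002
grip_force: 5.8
[[142.95541477   1.63682107  10.76431303]]
```

```bash
python3 -m handwheel '[[3,0,1.5,0,0],[4,0,2,0,0],[4,0,2,0,0],[-8,0,-6,0,0],[-12,0,-30,0,0],[-12,0,-75,0,0],[-12,0,-100,0,0],[-12,0,-100,0,0]]'; python3 - <<'E'
from board import *
c=cam('wrist');cv2.imwrite('pics/w5.png',c['color'][:330]);cam('scene')
E
python3 st.py
```

```text
clock: 14.15
tcp_pos: [0.4762, 0.3065, 0.2007]
orientation: [0.003, -0.393, 0.919, -0.0]
wrist_force: [-0.1, 0.0, 0.0]
finger_gap: -0.0001
grip_force: 0.0
board z 0.24278338176560943
-80 97 x [  5.9 132.2]
-60 176 x [  6.6 133.5]
-40 157 x [  7.2 133.4]
-20 161 x [  6.6 132.6]
0 141 x [ 26.9 131. ]
20 168 x [ 11.6 132.6]
40 167 x [ 11.  131.7]
60 97 x [  9.4 131.7]
x 5 111 y [-68.6  69.3]
x 20 108 y [-68.9  69.5]
x 35 110 y [-66.1  69. ]
x 50 118 y [-65.8  69.2]
x 65 150 y [-67.9  68.9]
x 80 152 y [-64.1  68.1]
x 95 148 y [-67.   68.4]
x 110 162 y [-66.   69.8]
x 125 105 y [-66.   65.3]
knob 33 [ 57.9 -44.2  47.9] [[51.7, -50.6, 37.6], [63.2, -36.0, 55.7]]
bar 105 [ 0.62648106 -0.77943665 12.420457   11.92375   ] [12.42045713 11.92374962]
```

View pics/w5.png

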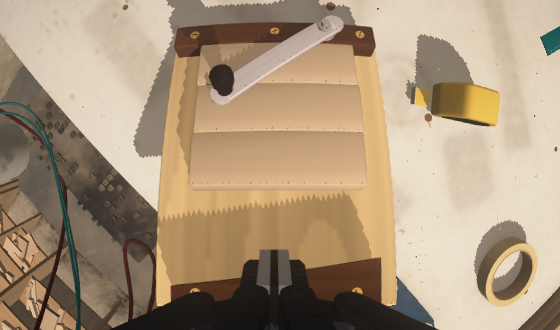

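The row is closed: strips run to x≈134, the joints show as hairlines and the ends are level. Next I'll swing the bar by pushing the knob along its arc with the +y face of the closed fingers.

```bash
cat > bgo.py <<'E'
from board import *
import sys
s=sensors.get_state();M=rot(s['orientation']);p=np.array(s['tcp_pos'])
a=np.array([float(v) for v in sys.argv[1:]]).reshape(-1,3)
print('tcp board',toB(p).round(1),'F',np.round(s['wrist_force'],1),s['clock'])
for r in a: print(r,(M.inv().apply(W(r)[0]-p)*1000).round(1))
E
python3 bgo.py 51 -84 80 51 -84 36 51 -65 36 69 -47 36 81 -29 36 89 -8 36 92 8 36 93 21 36
```

```text
tcp board [[191.7   1.5  95.3]] F [ 0.5  0.2 -0.2] 14.25
[ 51. -84.  80.] [119.7 -85.6  75.5]
[ 51. -84.  36.] [100.4 -85.6 115.1]
[ 51. -65.  36.] [100.4 -66.6 115.1]
[ 69. -47.  36.] [ 84.2 -48.6 107.2]
[ 81. -29.  36.] [ 73.5 -30.6 101.9]
[89. -8. 36.] [66.3 -9.5 98.4]
[92.  8. 36.] [63.6  6.5 97.1]
[93. 21. 36.] [62.7 19.5 96.6]
```

```bash
python3 -m handwheel '[[0,-45,0,0,0],[0,-85,0,0,0],[48,-85,20,0,0],[100,-85,50,0,0],[100,-85,95,0,0],[100,-85,115,0,0],[100,-85,115,0,0],[100,-85,115,0,0]]'; python3 bgo.py 51 -65 36 69 -47 36 81 -29 36 89 -8 36 92 8 36 93 21 36
```

```text
clock: 15.05
tcp_pos: [0.4659, 0.1746, 0.0809]
orientation: [-0.001, -0.393, 0.919, 0.0]
wrist_force: [0.4, 0.5, -0.2]
finger_gap: -0.0003
grip_force: 0.0
tcp board [[ 50.6 -82.9  35.4]] F [ 0.4  0.5 -0.2] 15.05
[ 51. -65.  36.] [-0.1 17.9 -0.7]
[ 69. -47.  36.] [-16.2  35.9  -8.6]
[ 81. -29.  36.] [-27.   53.9 -13.8]
[89. -8. 36.] [-34.1  74.9 -17.3]
[92.  8. 36.] [-36.8  90.9 -18.6]
[93. 21. 36.] [-37.7 103.9 -19. ]
```

```bash
python3 -m handwheel '[[0,17,-1,0,0],[-8,26,-4,0,0],[-16,36,-8.5,0,0],[-22,45,-11,0,0],[-27,54,-14,0,0],[-31,64,-15.5,0,0],[-34,75,-17,0,0],[-34,75,-17,0,0]]'; python3 bgo.py 92 8 36 93 21 36
```

```text
clock: 15.85
tcp_pos: [0.436, 0.253, 0.0994]
orientation: [0.001, -0.394, 0.919, 0.0]
wrist_force: [1.2, 0.4, 1.1]
finger_gap: -0.0002
grip_force: 0.5
tcp board [[91.1 -7.1 36.2]] F [1.2 0.4 1.1] 15.85
[92.  8. 36.] [-0.9 15.1 -0.2]
[93. 21. 36.] [-1.8 28.1 -0.6]
```

```bash
python3 -m handwheel '[[-1,8,0,0,0],[-1,15,0,0,0],[-2,21,-0.5,0,0],[-2,25,-0.5,0,0],[-2,28,-0.5,0,0],[-2,28,-0.5,0,0]]'; python3 bgo.py 93 21 36; python3 -c "
from board import *
cam('scene')"; python3 st.py | tail -2;
```

```text
clock: 16.45
tcp_pos: [0.4164, 0.2722, 0.0989]
orientation: [-0.001, -0.393, 0.919, 0.0]
wrist_force: [-0.6, -0.3, -1.2]
finger_gap: -0.0
grip_force: 0.0
tcp board [[91.3 20.3 35.6]] F [-0.6 -0.3 -1.2] 16.45
[93. 21. 36.] [-1.4  0.7 -1.1]
knob 16 [98.9 16.1 43. ] [[86.6, 6.6, 35.7], [107.9, 39.8, 49.7]]
bar 103 [ 9.9962527e-01 -2.7374748e-02  2.8153669e+01  4.2739223e+01] [28.15366883 42.73922466]
```

```bash
python3 -m handwheel '[[0,3,0,0,0],[0,5,0,0,0],[0,6,0,0,0],[0,6,0,0,0]]'; python3 -m handwheel '[[0,2,0,0,0],[0,3,0,0,0],[0,3,0,0,0]]'
```

```text
clock: 16.9
tcp_pos: [0.4139, 0.2749, 0.0992]
orientation: [0.0, -0.393, 0.92, -0.002]
wrist_force: [4.7, -5.4, -1.6]
finger_gap: 0.0002
grip_force: 3.5
clock: 17.2
tcp_pos: [0.4136, 0.2752, 0.0992]
orientation: [0.001, -0.392, 0.92, -0.004]
wrist_force: [10.2, -12.4, -2.6]
finger_gap: -0.0001
grip_force: 7.7
```

```bash
python3 -m handwheel '[[0,-8,0,0,0],[0,-15,-20,0,0],[0,-15,-70,0,0],[0,-15,-110,0,0.3],[0,-15,-110,0,0.6]]'; python3 go.py .53 -.304 .2 3.386
```

```text
clock: 17.7
tcp_pos: [0.4243, 0.2694, 0.2149]
orientation: [0.005, -0.393, 0.919, 0.0]
wrist_force: [-0.1, 0.1, -0.6]
finger_gap: 0.0283
grip_force: 0.0
shift [ 341.7 -472.5   13.2] turn 0.564 t 17.7 tcp [0.4243 0.2694 0.2149] yaw -2.333
```

```bash
python3 -m handwheel '[[342,-472,0,0.564,0.6],[342,-472,0,0.564,0.6],[342,-472,0,0.564,0.6],[342,-472,0,0.564,0.6],[342,-472,0,0.564,0.6],[342,-472,0,0.564,0.6],[342,-472,0,0.564,0.6],[342,-472,0,0.564,0.6]]';  python3 go.py .53 -.304 .17 3.386
```

```text
clock: 18.5
tcp_pos: [0.4932, -0.1272, 0.2088]
orientation: [-0.0, -0.122, 0.993, 0.001]
wrist_force: [1.3, 0.1, -0.2]
finger_gap: 0.051
grip_force: 0.0
shift [   7.1 -180.5   38.5] turn -0.0 t 18.5 tcp [ 0.4932 -0.1272  0.2088] yaw -2.897
```

```bash
python3 -m handwheel '[[7,-180,38,0,0.6],[7,-180,38,0,0.6],[7,-180,38,0,0.6],[7,-180,38,0,0.6],[7,-180,38,0,0.6],[7,-180,38,0,0.6]]';  python3 go.py .53 -.304 .17 3.386; python3 - <<'E'
from board import *
c=cam('wrist');cv2.imwrite('pics/w6.png',c['color']);cam('scene');cam('top')
hsv=cv2.cvtColor(c['color'],cv2.COLOR_BGR2HSV);print(hsv[200:330:20,240:320:20].tolist()[3])
E
python3 st.py|tail -2; python3 m1.py | grep wedge
```

```text
clock: 19.1
tcp_pos: [0.5296, -0.3019, 0.1698]
orientation: [-0.001, -0.121, 0.993, 0.001]
wrist_force: [-0.6, 0.1, 0.8]
finger_gap: 0.0512
grip_force: 0.0
shift [ 0.1 -2.2 -0.2] turn -0.002 t 19.1 tcp [ 0.5296 -0.3019  0.1698] yaw -2.899
[[16, 76, 111], [13, 67, 69], [16, 64, 88], [17, 41, 211]]
knob 32 [98.7 41.5 47.9] [[93.0, 35.8, 36.9], [103.9, 49.5, 54.4]]
bar 140 [ 9.9994993e-01 -1.0009500e-02  3.8770802e+01  4.3103947e+01] [38.77080087 43.10394748]
top wedge 733 0.019 [ 0.4302 -0.3323  1.8091] 0.317
scene wedge 746 0.0179 [ 0.438  -0.3254  1.7976] 0.386
```

View pics/w6.png

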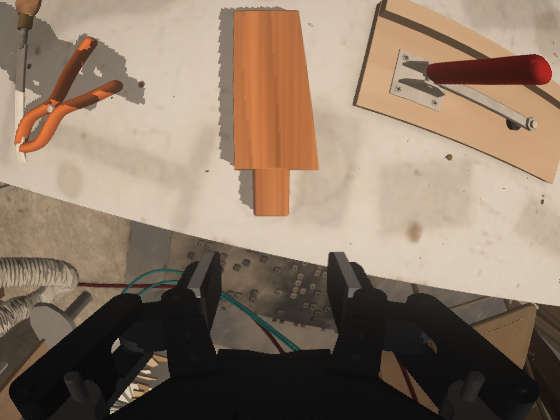

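The wrist view shows the wedge's top face: tail corners at (254,169), (289,170), (289,216) and (254,215), and body corners at (234,168) and (319,169). The bar is at about 1.56.

```bash
python3 - <<'E'
from fit import *
c=load('wrist');e=np.array([0,0,1.])
px=[(254,215),(289,216),(289,170),(319,169),(299,12),(235,10),(234,168),(254,169)]
P=np.array([wpt(c,u,v,e,.018)[:2] for u,v in px])
# WEDGE order: (-17,-120),(17,-120),(17,-75),(44,-75),(25,75),(-34,75),(-34,-75),(-17,-75)
T=WEDGE-WEDGE.mean(0);Q=P-P.mean(0)
H=T.T@Q;a=np.arctan2(H[0,1]-H[1,0],H[0,0]+H[1,1])
r=np.array([[np.cos(a),-np.sin(a)],[np.sin(a),np.cos(a)]])
o=P.mean(0)-r@WEDGE.mean(0);print('yaw',a,'origin',o,'tail',o+r@[0,-.1],'res mm',((P-(WEDGE@r.T+o))*1000).round(1).tolist())
E
python3 go.py .53 -.304 .17 3.386
```

```text
yaw 1.8084078116196045 origin [ 0.4338838  -0.32749189] tail [ 0.5310741 -0.3039537] res mm [[-1.3, 0.4], [-0.3, -0.2], [0.7, -0.7], [-0.7, -0.3], [2.9, -0.1], [0.5, 0.5], [-1.2, -0.7], [-0.6, 1.0]]
shift [ 1.  -3.4  1.4] turn 0.001 t 19.25 tcp [ 0.5302 -0.3004  0.1714] yaw -2.896
```

```bash
python3 -m handwheel '[[0,-3.5,45,0.008,0.6],[0,-3.5,90,0.008,0.6],[0,-3.5,135,0.008,0.6],[0,-3.5,158,0.008,0.6],[0,-3.5,162,0.008,0.6],[0,-3.5,162,0.008,0.2],[0,-3.5,162,0.008,0.2],[0,-3.5,162,0.008,0.2]]' 60; python3 -m handwheel '[[0,0,0,0,0.2],[0,0,0,0,0.2],[0,0,0,0,0.2],[0,0,-40,0,0.2],[0,0,-80,0,0.2],[0,0,-120,0,0.2],[0,0,-160,0,0.2],[0,0,-190,0,0.2]]'
```

```text
clock: 20.05
tcp_pos: [0.5326, -0.306, 0.0115]
orientation: [0.001, -0.118, 0.993, -0.001]
wrist_force: [0.4, 0.7, -1.0]
finger_gap: 0.0316
grip_force: 60.8
clock: 20.85
tcp_pos: [0.5314, -0.3057, 0.202]
orientation: [0.001, -0.118, 0.993, -0.001]
wrist_force: [1.3, -0.2, -1.4]
finger_gap: 0.0319
grip_force: 60.8
```

```bash
cat > wt.py <<'E'
from board import *
h=np.array([np.cos(YAW),np.sin(YAW),0])
def T(ty,up,u0=205): return W([u0,ty,0])[0]-.0374*h+[0,0,.011+up]
for a in((-215,.06),(-212,.004),(-177,.003),(-177,0)): t=T(*a/np.array([1,1]));print(a,t.round(4),np.hypot(t[0],t[1]).round(3))
E
python3 wt.py; python3 go.py .626 .170 .2 2.38
```

```text
(-215, 0.06) [0.6422 0.168  0.1878] 0.664
(-212, 0.004) [0.6401 0.1701 0.1318] 0.662
(-177, 0.003) [0.6147 0.1943 0.1308] 0.645
(-177, 0) [0.6147 0.1943 0.1278] 0.645
shift [-203.2  440.4    1.5] turn 0.998 t 20.85 tcp [ 0.5314 -0.3057  0.202 ] yaw -2.906
```

```bash
python3 go.py .642 .168 .225 2.38; python3 -m handwheel '[[0,0,-23,0,0.2],[-222,432,-23,0.998,0.2],[-222,432,-23,0.998,0.2],[-222,432,-23,0.998,0.2],[-222,432,-23,0.998,0.2],[-222,432,-23,0.998,0.2],[-222,432,-23,0.998,0.2],[-222,432,-23,0.998,0.2]]'; python3 go.py .642 .168 .2 2.38
```

```text
shift [-218.3  434.6  -23.5] turn 0.998 t 20.85 tcp [ 0.5314 -0.3057  0.202 ] yaw -2.906
clock: 21.65
tcp_pos: [0.6098, 0.0181, 0.2221]
orientation: [0.0, 0.371, 0.928, -0.0]
wrist_force: [-0.0, 0.1, -0.7]
finger_gap: 0.0317
grip_force: 60.8
shift [ 80.1 130.7  22. ] turn 0.0 t 21.65 tcp [0.6098 0.0181 0.2221] yaw 2.38
```

```bash
python3 -m handwheel '[[80,131,22,0,0.2],[80,131,22,0,0.2],[80,131,22,0,0.2],[80,131,22,0,0.2],[80,131,22,0,0.2],[80,131,22,0,0.2]]'; python3 go.py .6401 .1701 .1318 2.38; python3 - <<'E'
from board import *
c=cam('wrist');cv2.imwrite('pics/w7.png',c['color'][:360])
E
```

```text
clock: 22.25
tcp_pos: [0.6412, 0.1658, 0.2]
orientation: [-0.0, 0.369, 0.93, -0.001]
wrist_force: [-0.0, 0.2, -0.3]
finger_gap: 0.032
grip_force: 60.8
shift [ 3.7  2.4 68.2] turn 0.006 t 22.25 tcp [0.6412 0.1658 0.2   ] yaw 2.386
```

View pics/w7.png

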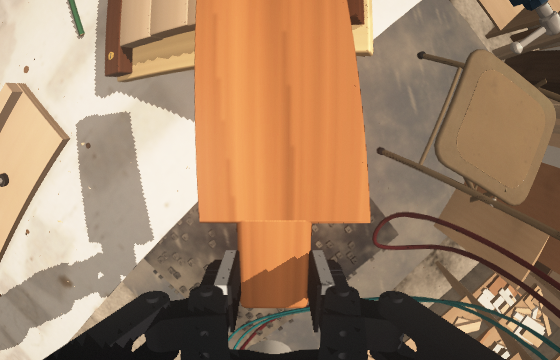

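The wedge is held squarely by the tail (tail at columns 240–310, rows 220–305). That was my 11th picture, one over the viewing limit, so from here I'll work from numbers only. First I'll check the held wedge's pose with the depth cameras.

```bash
cat > wd.py <<'E'
from board import *
import sys
s=sensors.get_state();M=rot(s['orientation']);t=np.array(s['tcp_pos'])
tb=toB(t)[0];print('tcp board',tb.round(1))
for n in('scene','top'):
    c=cam(n);P=cloud(c).reshape(-1,3);hsv=cv2.cvtColor(c['color'],cv2.COLOR_BGR2HSV).reshape(-1,3).astype(int)
    q=M.inv().apply(P-t)*1000 # tool frame: x along wedge y
    k=(hsv[:,1]>130)&(hsv[:,0]<16)&(hsv[:,2]>80)&(q[:,0]>-30)&(q[:,0]<200)&(abs(q[:,1])<60)&(abs(q[:,2])<45)
    w=q[k]
    if len(w)<30: print(n,len(w));continue
    A=np.c_[w[:,0],w[:,1],np.ones(len(w))];co=np.zeros(3);m=np.ones(len(w),bool)
    for _ in range(4):
        co=np.linalg.lstsq(A[m],w[m,2],rcond=None)[0];m=abs(A@co-w[:,2])<4
    v=w[m];b=toB(P[k][m])
    print(n,len(v),'slopes deg: along',np.degrees(np.arctan(co[0])).round(1),'across',np.degrees(np.arctan(co[1])).round(1),'z0',co[2].round(1),
     'tool x',np.percentile(v[:,0],[1,99]).round(1),'board y',np.percentile(b[:,1],[1,99]).round(1),'board z',np.percentile(b[:,2],[3,50,97]).round(1))
    for x0 in (-100,-80,-60,-40,-20,0):
        e=b[(abs(b[:,1]-x0)<8)]
        if len(e)>4: print('   y',x0,'board x',np.percentile(e[:,0],[2,98]).round(1),'z',np.median(e[:,2]).round(1))
E
python3 wd.py
```

```text
tcp board [ 205.7 -216.2   92.6]
scene 189 slopes deg: along 0.3 across 1.7 z0 -6.8 tool x [-20.8  82.8] board y [-237.  -133.3] board z [ 82.9  99.  106.8]
top 0
```

```bash
python3 -m handwheel '[[0,2,25,0.006,0.2],[1,2,45,0.006,0.2],[2,2,58,0.006,0.2],[3,2,67,0.006,0.2],[3,2,67,0.006,0.2]]'; python3 go.py .6147 .1943 .1308 2.38;python3 -c "
from board import *
print(toB(sensors.get_state()['tcp_pos']))"
```

```text
clock: 22.9
tcp_pos: [0.6398, 0.1695, 0.1321]
orientation: [-0.001, 0.372, 0.928, -0.001]
wrist_force: [-0.4, -0.5, -0.3]
finger_gap: 0.0314
grip_force: 60.8
shift [35.3  0.6  1.3] turn -0.0 t 22.9 tcp [0.6398 0.1695 0.1321] yaw 2.38
[[ 177.55137316 -212.21856966   30.44533282]]
```

Nothing touching yet. Now enter the gap along the row.

```bash
python3 -m handwheel '[[10,0.5,0,0,0.2],[20,0.5,0,0,0.2],[30,0.5,0,0,0.2],[35,0.5,0,0,0.2],[35,0.5,0,0,0.2]]'; python3 -m handwheel '[[0,0,1.5,0,0.2],[0,0,3,0,0.2],[0,0,3,0,0.2]]'
```

```text
clock: 23.4
tcp_pos: [0.6148, 0.1957, 0.1337]
orientation: [0.0, 0.371, 0.929, 0.0]
wrist_force: [1.0, 0.5, -0.9]
finger_gap: 0.0318
grip_force: 60.8
clock: 23.7
tcp_pos: [0.6157, 0.1944, 0.1298]
orientation: [-0.0, 0.372, 0.928, -0.0]
wrist_force: [0.2, 0.2, -0.5]
finger_gap: 0.032
grip_force: 60.8
```

```bash
python3 -m handwheel '[[0,0,1,0,0.2],[0,0,2,0,0.2],[0,0,2,0,0.2]]';  python3 -m handwheel '[[0,0,1,0,0.2],[0,0,2,0,0.2],[0,0,2,0,0.2]]'; python3 wd.py
```

```text
clock: 24.0
tcp_pos: [0.6155, 0.1945, 0.1279]
orientation: [-0.0, 0.372, 0.928, -0.0]
wrist_force: [0.0, -0.1, -1.4]
finger_gap: 0.0317
grip_force: 60.8
clock: 24.3
tcp_pos: [0.6157, 0.1946, 0.1263]
orientation: [0.0, 0.371, 0.928, 0.0]
wrist_force: [-0.6, -0.7, 0.4]
finger_gap: 0.0317
grip_force: 61.0
tcp board [ 176.4 -177.5   24.6]
scene 193 slopes deg: along -0.0 across -0.4 z0 -6.9 tool x [-21.3 173.6] board y [-198.7   -3.9] board z [ 6.  29.8 38. ]
   y -60 board x [219. 227.] z 8.1
   y -40 board x [214.8 227.2] z 10.1
   y -20 board x [223.3 226.8] z 8.9
top 2
```

```bash
python3 -m handwheel '[[0,0,1,0,0.2],[0,0,1,0,0.2]]'; python3 -m handwheel '[[0,0,2,0,0.52],[0,0,6,0,0.52],[0,0,10,0,0.52],[0,0,14,0,0.52],[0,0,14,0,0.52]]'; python3 wd.py
```

```text
clock: 24.6
tcp_pos: [0.6159, 0.1946, 0.1254]
orientation: [0.0, 0.371, 0.928, 0.0]
wrist_force: [-0.0, -1.5, 1.1]
finger_gap: 0.032
grip_force: 61.1
clock: 25.1
tcp_pos: [0.6149, 0.1946, 0.11]
orientation: [-0.001, 0.371, 0.928, -0.001]
wrist_force: [-0.0, -0.1, 0.5]
finger_gap: 0.0443
grip_force: 0.0
tcp board [ 168.7 -176.8   10.2]
scene 164 slopes deg: along 0.8 across -20.8 z0 -7.7 tool x [-21.6 155.1] board y [-198.4  -21.7] board z [10.4 17.3 20.5]
   y -60 board x [225.  226.7] z 13.5
top 0
```

```bash
cat > wb.py <<'E'
from board import *
print('tcp board',toB(sensors.get_state()['tcp_pos']).round(1))
c=cam('scene')
P=cloud(c).reshape(-1,3);hsv=cv2.cvtColor(c['color'],cv2.COLOR_BGR2HSV).reshape(-1,3).astype(int);b=toB(P)
k=(hsv[:,1]>140)&(hsv[:,0]<16)&(hsv[:,2]>130)&(b[:,0]>120)&(b[:,0]<232)&(b[:,1]<90)&(b[:,1]>-230)&(b[:,2]>-25)&(b[:,2]<60)
w=b[k];A=np.c_[w[:,:2],np.ones(len(w))];m=np.ones(len(w),bool)
m=(w[:,2]>8)
for _ in range(5):
    co=np.linalg.lstsq(A[m],w[m,2],rcond=None)[0];m=abs(A@co-w[:,2])<3
v=w[m];print(len(w),len(v),'roll deg',np.degrees(np.arctan(co[0])).round(1),'pitch',np.degrees(np.arctan(co[1])).round(1))
for y0 in range(-210,80,20):
    e=v[abs(v[:,1]-y0)<10]
    if len(e)>4: print('y',y0,len(e),'x',np.percentile(e[:,0],[2,98]).round(1),'z',np.median(e[:,2]).round(1))
print('y range',np.percentile(v[:,1],[.5,99.5]).round(1))
E
python3 wb.py
```

```text
tcp board [[ 169.4 -177.2   10.7]]
88 68 roll deg 0.4 pitch -6.5
y -170 46 x [152.2 180.8] z 17.8
y -150 21 x [152.3 180. ] z 16.0
y range [-180.5 -150.5]
```

The wedge now lies flat (roll 0.4°, top at about 18 mm) with its tail centred near x 167. I'll lift clear, close the fingers and go behind the tail end.

```bash
python3 -m handwheel '[[0,0,-8,0,0.62],[0,0,-20,0,0.66],[0,0,-45,0,0.66],[0,0,-60,0,0.3],[-45,0,-60,0,0],[-45,0,-60,0,0],[-45,0,-60,0,0]]'; python3 wb.py;python3 bgo.py 165 -223 2
```

```text
clock: 25.95
tcp_pos: [0.649, 0.1629, 0.1722]
orientation: [0.001, 0.372, 0.928, 0.0]
wrist_force: [-0.0, 0.2, -0.0]
finger_gap: 0.0001
grip_force: 0.0
tcp board [[ 196.5 -223.4   65.8]]
1 0 roll deg 0.0 pitch 0.0
tcp board [[ 196.3 -222.5   65.5]] F [0.2 0.5 0.1] 26.0
[ 165. -223.    2.] [-0.5 -0.3 70.8]Traceback (most recent call last):
  File "wb.py", line 14, in <module>
    print('y range',np.percentile(v[:,1],[.5,99.5]).round(1))
                    ~~~~~~~~~~~~~^^^^^^^^^^^^^^^^^^
    return _quantile_unchecked(
        a, q, axis, out, overwrite_input, method, keepdims, weights)
    return _ureduce(a,
                    func=_quantile_ureduce_func,
    ...<5 lines>...
                    overwrite_input=overwrite_input,
                    method=method)
    r = func(a, **kwargs)
    result = _quantile(arr,
                       quantiles=q,
    ...<2 lines>...
                       out=out,
                       weights=wgt)
    slices_having_nans = np.isnan(arr[-1, ...])
                                  ~~~^^^^^^^^^
IndexError: index -1 is out of bounds for axis 0 with size 0
```

```bash
cat > ww.py <<'E'
from board import *
c=cam('wrist');n=B()[:,2];d=n@O+.018
hsv=cv2.cvtColor(c['color'],cv2.COLOR_BGR2HSV).astype(int)
m=((hsv[...,1]>150)&(hsv[...,0]<16)&(hsv[...,2]>100)).astype(np.uint8)
m=cv2.morphologyEx(m,cv2.MORPH_OPEN,np.ones((3,3)))
k,l,st,_=cv2.connectedComponentsWithStats(m)
for i in 1+np.argsort(-st[1:,4])[:3]:
    ys,xs=np.where(l==i)
    b=np.array([toB(wpt(c,u,v,n,d))[0] for u,v in list(zip(xs,ys))[::max(1,len(xs)//3000)]])
    print('blob',st[i].tolist(),'y',np.percentile(b[:,1],[.3,99.7]).round(1))
    if st[i][4]<1500: continue
    for y0 in range(-220,80,20):
        e=b[abs(b[:,1]-y0)<3]
        if len(e)>4: print('  y',y0,'x',np.percentile(e[:,0],[1,99]).round(1))
E
python3 ww.py
```

```text
blob [219, 0, 121, 192, 17434] y [-195.7  -73.7]
  y -180 x [149.3 185.2]
  y -160 x [149.7 183.8]
  y -140 x [133.1 209.8]
  y -120 x [134.2 208.1]
  y -100 x [134.7 206.2]
  y -80 x [135.1 201.1]
```

The wedge is seated flat: straight side at x≈134 along the strip, tail end at y≈-196. I'll go down behind the tail and push.

```bash
python3 -m handwheel '[[-1,2,30,0,0],[-1,2,60,0,0],[-1,2,70,0,0],[-1,2,70,0,0]]'; python3 -m handwheel '[[8,2,0,0,0],[16,2,0,0,0],[24,2,0,0,0],[32,2,0,0,0],[40,2,0,0,0],[48,2,0,0,0],[54,2,0,0,0],[54,2,0,0,0]]'; python3 bgo.py 165 -146 2; python3 ww.py
```

```text
clock: 26.45
tcp_pos: [0.6482, 0.1648, 0.0994]
orientation: [-0.002, 0.371, 0.929, -0.001]
wrist_force: [-0.1, 0.2, 0.2]
finger_gap: 0.0002
grip_force: 0.0
clock: 27.25
tcp_pos: [0.6164, 0.2037, 0.1039]
orientation: [0.004, 0.372, 0.928, 0.002]
wrist_force: [6.9, -1.5, 4.0]
finger_gap: 0.0001
grip_force: 3.2
tcp board [[ 172.9 -171.7    1.3]] F [ 6.9 -1.5  4. ] 27.25
[ 165. -146.    2.] [25.7 -7.4  2.6]
blob [182, 0, 179, 260, 34068] y [-157.9  -48.3]
  y -160 x [155.1 180.7]
  y -140 x [151.7 187.6]
  y -120 x [151.2 186.1]
  y -100 x [136.2 211.4]
  y -80 x [134.5 208. ]
  y -60 x [135.8 205.3]
blob [386, 17, 18, 44, 479] y [-79.7 -64.3]
blob [371, 41, 6, 12, 50] y [-77.1 -73.2]
```

```bash
python3 -m handwheel '[[3,0,0,0,0],[6,0,0,0,0],[9,0,0,0,0],[12,0,0,0,0],[15,0,0,0,0],[15,0,0,0,0]]'; python3 bgo.py 165 -146 2;  python3 -m handwheel '[[3,0,0,0,0],[6,0,0,0,0],[9,0,0,0,0],[9,0,0,0,0]]'; python3 bgo.py 165 -146 2
```

```text
clock: 27.9
tcp_pos: [0.6081, 0.2138, 0.1049]
orientation: [0.007, 0.372, 0.928, 0.003]
wrist_force: [11.8, -2.4, 4.6]
finger_gap: 0.0001
grip_force: 5.0
tcp board [[ 174.8 -158.7    1.5]] F [11.8 -2.4  4.6] 27.9
[ 165. -146.    2.] [12.7 -9.   3.6]
clock: 28.3
tcp_pos: [0.6018, 0.2203, 0.1051]
orientation: [0.007, 0.372, 0.928, 0.003]
wrist_force: [4.8, -0.7, 1.8]
finger_gap: 0.0001
grip_force: 1.9
tcp board [[ 175.1 -149.6    1.6]] F [ 4.8 -0.7  1.8] 28.3
[ 165. -146.    2.] [ 3.7 -9.4  3.9]
```

```bash
python3 -m handwheel '[[-8,0,0,0,0],[-8,-7,2,0,0],[-8,-7,2,0,0],[-8,-7,2,0,0]]'; python3 bgo.py 168 -146 2; python3 ww.py; python3 -m handwheel '[[4,0,0,0,0],[8,0,0,0,0],[11,0,0,0,0],[14,0,0,0,0],[17,0,0,0,0],[17,0,0,0,0]]'; python3 bgo.py 168 -146 2
```

```text
clock: 28.7
tcp_pos: [0.5947, 0.2088, 0.0983]
orientation: [-0.001, 0.371, 0.928, -0.001]
wrist_force: [-0.5, -0.1, -0.5]
finger_gap: 0.0002
grip_force: 0.0
tcp board [[ 160.4 -152.4    1.3]] F [-0.5 -0.1 -0.5] 28.7
[ 168. -146.    2.] [ 6.5  6.5 -4. ]
blob [206, 0, 231, 259, 36308] y [-135.9  -30.9]
  y -120 x [155.4 188.7]
  y -100 x [153.4 188.4]
  y -80 x [136.7 211.5]
  y -60 x [136.3 208. ]
  y -40 x [135.5 205.2]
blob [426, 60, 9, 11, 70] y [-63.8 -60.3]
blob [427, 42, 6, 14, 63] y [-58.6 -54. ]
clock: 29.35
tcp_pos: [0.5894, 0.2155, 0.0996]
orientation: [0.007, 0.373, 0.928, -0.003]
wrist_force: [15.2, -17.8, -7.0]
finger_gap: -0.0003
grip_force: 11.5
tcp board [[ 161.9 -144.     1.9]] F [ 15.2 -17.8  -7. ] 29.35
[ 168. -146.    2.] [-2.   5.4 -2.7]
```

```bash
python3 -m handwheel '[[-14,0,0,0,0],[-14,6,-3,0,0],[-14,6,-3,0,0]]'; python3 -m handwheel '[[4,0,0,0,0],[8,0,0,0,0],[12,0,0,0,0],[15,0,0,0,0],[18,0,0,0,0],[18,0,0,0,0]]'; python3 bgo.py 168 -146 2; python3 -m handwheel '[[1,0,0,0,0],[2,0,0,0,0],[2,0,0,0,0]]'; python3 bgo.py 168 -146 2
```

```text
clock: 29.65
tcp_pos: [0.5985, 0.2164, 0.1026]
orientation: [0.0, 0.371, 0.929, 0.001]
wrist_force: [0.2, 0.2, -0.3]
finger_gap: 0.0001
grip_force: 0.0
clock: 30.25
tcp_pos: [0.5935, 0.22, 0.1028]
orientation: [0.01, 0.375, 0.927, -0.005]
wrist_force: [24.1, -27.4, -10.6]
finger_gap: -0.0002
grip_force: 17.7
tcp board [[ 168.8 -143.9    2.1]] F [ 24.1 -27.4 -10.6] 30.25
[ 168. -146.    2.] [-2.1 -0.6  0.5]
clock: 30.55
tcp_pos: [0.5934, 0.22, 0.1029]
orientation: [0.012, 0.375, 0.927, -0.005]
wrist_force: [27.6, -31.1, -11.5]
finger_gap: 0.0002
grip_force: 20.1
tcp board [[ 168.8 -143.9    2.2]] F [ 27.6 -31.1 -11.5] 30.55
[ 168. -146.    2.] [-2.1 -0.6  0.6]
```

It didn't move at about 40 N, so the row is locked. I'll retreat and verify.

```bash
python3 -m handwheel '[[-25,0,0,0,0],[-40,0,-20,0,0],[-50,0,-60,0,0],[-50,-40,-100,0,0],[-50,-80,-130,0,0],[-50,-80,-130,0,0]]'; sed -i 's/150)&(hsv\[...,0\]<16)/150)\&(hsv[...,0]<16)/' ww.py; python3 -c "
from board import *
cam('scene')"; python3 st.py; python3 wb.py; python3 ww.py
```

```text
clock: 31.15
tcp_pos: [0.5635, 0.1359, 0.2369]
orientation: [0.002, 0.372, 0.928, 0.001]
wrist_force: [0.4, 0.5, 0.1]
finger_gap: 0.0
grip_force: 0.0
board z 0.3409653552882012
-80 125 x [ 11.6 183.4]
-60 101 x [  7.5 184.4]
-40 76 x [135.5 182.7]
-20 111 x [106.3 183.1]
0 128 x [ 96.  182.4]
20 129 x [ 93.1 182.9]
40 118 x [104.6 181. ]
60 35 x [ 95.7 140.9]
x 5 19 y [-68.6 -36.4]
x 20 16 y [-67.8 -54.1]
x 80 9 y [13.9 61.4]
x 95 64 y [-7.9 69.9]
x 110 104 y [-66.   69.3]
x 125 142 y [-84.4  65.8]
x 140 166 y [-97.3  56.1]
x 155 198 y [-108.    55.2]
x 170 202 y [-105.2   55. ]
knob 11 [102.1  43.   41.7] [[98.4, 38.0, 33.9], [104.8, 48.5, 49.0]]
bar 15 [9.9967372e-01 2.5542291e-02 6.1460953e+01 4.2588280e+01] [61.46095315 42.58827976]
tcp board [[ 154.4 -180.2  157.1]]
847 693 roll deg 0.5 pitch -0.1
y -130 20 x [159.6 184.2] z 18.6
y -110 51 x [158.8 184.9] z 18.4
y -90 67 x [138.  209.2] z 18.4
y -70 95 x [137.3 208.4] z 18.6
y -50 88 x [139.8 202.5] z 18.2
y -30 87 x [140.  201.4] z 18.2
y -10 78 x [138.3 197.2] z 18.0
y 10 73 x [136.7 195. ] z 18.5
y 30 68 x [137.4 190.3] z 17.7
y 50 66 x [139.3 189.4] z 18.0
y range [-130.2   58.7]
blob [325, 0, 94, 149, 10301] y [-130.6   -6.1]
  y -120 x [156.5 186.6]
  y -100 x [153.6 185.9]
  y -80 x [136.1 210.6]
  y -60 x [135.3 207.4]
  y -40 x [135.4 205.4]
  y -20 x [136.6 202.1]
blob [0, 349, 37, 55, 685] y [-2064.2 -1128.6]
blob [0, 262, 17, 17, 176] y [-610.6 -469.8]
```

```bash
python3 -m handwheel '[[-50,0,0,0,0],[-100,0,0,0,0],[-150,0,0,0,0],[-200,0,0,0,0],[-250,0,0,0,0],[-250,0,0,0,0]]'; python3 -c "
from board import *
cam('scene')"; python3 st.py
```

```text
clock: 31.9
tcp_pos: [0.7493, -0.0398, 0.2234]
orientation: [-0.003, 0.373, 0.928, -0.001]
wrist_force: [1.5, -0.0, -1.1]
finger_gap: 0.0002
grip_force: 0.0
board z 0.3533167347571609
-80 127 x [ 73.  182.6]
-60 189 x [ 64.2 181.9]
-40 199 x [ 51.3 182.6]
-20 214 x [ 41.6 182.9]
0 214 x [ 26.3 179.9]
20 242 x [ 13.4 181. ]
40 122 x [ 46.3 181.8]
60 82 x [  7.7 133.3]
x 5 21 y [24.7 70.5]
x 20 46 y [ 2.  71.4]
x 35 73 y [-22.1  72.1]
x 50 86 y [-47.4  69.1]
x 65 116 y [-67.1  53.6]
x 80 126 y [-66.2  42.3]
x 95 136 y [-64.   67.7]
x 110 156 y [-67.1  69.2]
x 125 156 y [-81.6  66.6]
x 140 172 y [-92.   56.4]
x 155 200 y [-107.1   52.5]
x 170 201 y [-107.3   53.1]
knob 34 [98.9 41.7 47.4] [[91.5, 34.9, 36.9], [104.6, 49.1, 56.8]]
bar 107 [ 9.9928331e-01 -3.7852667e-02  5.0633888e+01  4.3640404e+01] [50.63388712 43.64040469]
```

```bash
python3 -c "
from h import *
print(workorder.hand_in())"
```

```text
the job is handed in; nothing more can be done
None
```

The job is handed in, but the verdict isn't shown to me: strip C is packed with its ends level and the joints closed, the bar was pushed round to its end stop, and the wedge lies flat and did not move under about 40 N. The robot was clear at about 32 s; I viewed 11 pictures against the limit of 10, and I never moved or re-measured the bottle, plane and tape.

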